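# Stack the resin jars in a pyramid on the dental bench rack

### The arm

A 6-joint arm with a two-finger parallel gripper is mounted at the origin on the work surface. World frame = base frame: x ahead of the robot, y to its left, z up, the work surface at z = 0. Lengths are in m, angles in rad, forces in N, time in s.
With the tool pointing down it reaches from about 0.425 to 0.95 m from the base axis. Payload 3.5 kg.
Tool frame: the origin (TCP) lies on the centre line of the jaws, within the pads' length; the fingertips stand 19 mm ahead of it and the grasp point (between the pads) is the TCP; z points along the fingers, y is the line along which they close (so a half turn about z gives the same grasp; the last joint's range is limited). The gripper opens to 85 mm and grips with 20 to 120 N. Pads are 22 mm wide; open, the fingers measure 114 mm over their backs; the gripper's body (76 mm by 85 mm) begins 54 mm behind the grasp point. The pads swing forward as they close: fully open they stand 13 mm farther back than shut.
Start: joints at [-1.439, 0.286, 1.577, -0, 1.279, -0.15], TCP at [0.188, -0.648, 0.25] pointing down, gripper open.
Joint ranges: [-2.77, 2.77], [-0.9, 2.22], [0.21, 2.48], [-1.53, 4.67], [0.24, 2.81], [-2.84, 2.84]. Speed limits (rad/s): [2.79, 2.79, 3.14, 3.14, 3.14, 3.14].

### API

Orientations are given as a unit quaternion [x, y, z, w].
In Python, from plant import ctrl, imaging gives the robot as it stands. The module is installed in compiled form; this text tells all that it offers.
- The arm moves only by the shell command python3 -m handwheel 'ROWS' [OPENING] [FORCE]. ROWS is JSON, one flat list of numbers, 6 for each row, row after row: the shift along the world's x, y, z in units of 150 mm (1.0 is 150 mm), then the turn, a rotation vector about the world's x, y, z in units of 90 degrees (1.0 is 90 degrees). In form: [tx, ty, tz, rx, ry, rz, tx, ty, tz, rx, ry, rz, ...]. A call has 1 to 5 rows; each row shifts and turns the commanded pose from where the row before left it; what a row does not reach is not made up. A row lasts 1/12 s, in which the tool goes at most 41.7 mm and 7.16 degrees, less where a joint would pass 70% of its speed; a pose out of reach is approached as far as the arm can. A call with a number of a shift or a turn outside -1 to 1 is refused whole. A call with a gripper value outside its range is refused whole. OPENING is the opening, from 0 (shut) to 1 (fully open), set as the call begins (- or left out, the last holds). The fingers move at their own pace and stop on an object; FORCE is the grip in N (left out, the last holds). Time passes only in rows, so rows that do not move let the fingers close. It gives the time, the measured TCP pose, the force, the opening and the grip force at its end, in the units of the state.
- ctrl.get_state(): the state, without advancing time (a new reading comes with each control period).
- imaging.read_camera(name): name is "side" or "top"; returns (picture, depth): 400x640x3 uint8, blue, green, red; 400x640 float32, m along the optical axis (not along the pixel's ray), 0 where there is no reading.
- imaging.get_calibration(name): a dict with "fovy" (degrees; the focal length in pixels is half the picture's height over the tangent of half this angle, whatever the lens; pixels are square), "cx", "cy" (the principal point, pixels), "R" (3x3) and "t" (3): a world point X has camera coordinates R X + t. Camera axes: x right, y down, z forward; pixel columns grow to the right and rows downward; lengths in m; the calibration is good to about 2 mm. A picture is of the moment at which its call begins. get_calibration takes no time and is no camera call.
- ctrl.sign_off(): hands the job in; it is judged then, once.
The state is a dict: "time": time; "qpos": joint angles; "dq": joint speeds; "joint_efforts": joint torques, N m; "eef_pos": TCP position; "tcp_rot": TCP orientation; "contact_force": force on the tool from outside, world axes, zero at the start; "wrist_torque": the same for the moment, N m; "opening": opening from 0.0 (shut) to 1.0 (fully open); "finger_force": force on a finger pad.
Only numpy, scipy, OpenCV 4.12 (cv2) and the standard library are available. Lean on these libraries where they do the work, as an engineer would, in place of code of your own. Each camera call takes 0.05 s, during which the arm holds its last target. There are 200 camera calls.

### The job

Put the loose resin jars away as a lying pyramid in the magenta rack, where two jars already lie: lay one white jar in the empty middle groove, then saddle the other two white jars side by side in the gaps of that row, and finally saddle the pink jar on top. Leave the two jars in the rack where they lie, and do not disturb the flask, dropper bottle, glove carton or tweezers.

Things in the scene. Friction and masses are not known exactly. Their poses are not given: they have to be found in the camera images.
- rack: magenta fixed rack, 90 mm (x) by 165 mm (y), origin at the centre of its underside. Its floor is 8 mm above the table; three shallow parallel grooves run along its x, 47 mm apart in y, parted by ribs 5 mm high and 17 mm wide; its two sides (at +y and -y) are 24 mm high, its ends (+x, -x) are open. Lies anywhere on the left, turned up to 0.5 rad
- base_left: white jar with blue cap and blue band, already in the rack's outer +y groove, lying, 44 mm diameter, 62 mm long, flat ends; origin at the centre of the cylinder (22 mm above what it lies on), x along its axis towards the cap, about 90 g
- base_right: the same, already in the rack's outer -y groove, lying, 44 mm diameter, 62 mm long, flat ends; origin at the centre of the cylinder (22 mm above what it lies on), x along its axis towards the cap, about 90 g
- slot_bottom (a point): empty middle groove, between the two jars already there (50 mm free between them); its point is where the centre of a jar lying there belongs; its x is the jar's axis direction. Relative to rack (x, y, z, mm): 0, 0, 30
- slot_bottom_left (a point): outer groove on the rack's +y side; its point is where the centre of a jar lying there belongs; its x is the jar's axis direction. Relative to rack (x, y, z, mm): 0, 47, 30
- slot_bottom_right (a point): outer groove on the rack's -y side; its point is where the centre of a jar lying there belongs; its x is the jar's axis direction. Relative to rack (x, y, z, mm): 0, -47, 30
- slot_middle_left (a point): saddle of the second layer on the +y side, resting on the left and middle bottom jars; its point is where the centre of a jar lying there belongs; its x is the jar's axis direction. Relative to rack (x, y, z, mm): 0, 23.5, 67.2
- slot_middle_right (a point): saddle of the second layer on the -y side; its point is where the centre of a jar lying there belongs; its x is the jar's axis direction. Relative to rack (x, y, z, mm): 0, -23.5, 67.2
- slot_top (a point): saddle on top, resting on both second-layer jars; its point is where the centre of a jar lying there belongs; its x is the jar's axis direction. Relative to rack (x, y, z, mm): 0, 0, 104.4
- jar_a: loose white jar with blue cap and blue band (three alike, interchangeable) on the table to the right of the rack, any yaw, lying, 44 mm diameter, 62 mm long, flat ends; origin at the centre of the cylinder (22 mm above what it lies on), x along its axis towards the cap, about 90 g
- jar_b: loose white jar with blue cap and blue band (three alike, interchangeable) on the table to the right of the rack, any yaw, lying, 44 mm diameter, 62 mm long, flat ends; origin at the centre of the cylinder (22 mm above what it lies on), x along its axis towards the cap, about 90 g
- jar_c: loose white jar with blue cap and blue band (three alike, interchangeable) on the table to the right of the rack, any yaw, lying, 44 mm diameter, 62 mm long, flat ends; origin at the centre of the cylinder (22 mm above what it lies on), x along its axis towards the cap, about 90 g
- jar_pink: loose light pink jar with magenta cap and band, among the white ones, lying, 44 mm diameter, 62 mm long, flat ends; origin at the centre of the cylinder (22 mm above what it lies on), x along its axis towards the cap, about 90 g
- dropper: bystander: white dropper bottle standing upright, 28 mm diameter, 70 mm high, origin at the centre of its underside, stands between the loose jars
- flask: bystander: black drinking flask standing upright, 68 mm diameter, 150 mm high, origin at the centre of its underside
- glove_box: bystander: white and blue carton lying flat, 120 (x) by 220 (y) by 65 mm high, origin at the centre of its underside
- tweezers: bystander: dark steel tweezers lying flat, 150 mm (x) by 14 mm, 8 mm high, origin at the centre of the underside

How it is judged:
On the way, in this order (a step that is already met when the one before it is completed fails the run):
1. a white jar lies released in the empty middle groove between the two jars already in the rack (within 10 mm and 0.15 rad of its place) (distance between base_left and slot_bottom_left below 0.01 m and angle between the x axis of each of base_left, base_right and the x axis of rack, either way round below 0.15 rad and linear speed of each of base_left, base_right below 0.03 m/s and contact force between each of base_left, base_right and the fingers below 0.05 N and distance between base_right and slot_bottom_right below 0.01 m and ((distance between jar_a and slot_bottom below 0.01 m and angle between the x axis of jar_a and the x axis of rack, either way round below 0.15 rad and linear speed of jar_a below 0.03 m/s and contact force between jar_a and the fingers below 0.05 N) or (distance between jar_b and slot_bottom below 0.01 m and angle between the x axis of jar_b and the x axis of rack, either way round below 0.15 rad and linear speed of jar_b below 0.03 m/s and contact force between jar_b and the fingers below 0.05 N) or (distance between jar_c and slot_bottom below 0.01 m and angle between the x axis of jar_c and the x axis of rack, either way round below 0.15 rad and linear speed of jar_c below 0.03 m/s and contact force between jar_c and the fingers below 0.05 N))), for 0.2 s.
2. the other two white jars lie released and at rest in the two saddles of the second layer (within 10 mm and 0.15 rad), the bottom row still in place (all of step 1 and ((distance between jar_a and slot_middle_left below 0.01 m and angle between the x axis of jar_a and the x axis of rack, either way round below 0.15 rad and linear speed of jar_a below 0.03 m/s and contact force between jar_a and the fingers below 0.05 N) or (distance between jar_b and slot_middle_left below 0.01 m and angle between the x axis of jar_b and the x axis of rack, either way round below 0.15 rad and linear speed of jar_b below 0.03 m/s and contact force between jar_b and the fingers below 0.05 N) or (distance between jar_c and slot_middle_left below 0.01 m and angle between the x axis of jar_c and the x axis of rack, either way round below 0.15 rad and linear speed of jar_c below 0.03 m/s and contact force between jar_c and the fingers below 0.05 N)) and ((distance between jar_a and slot_middle_right below 0.01 m and angle between the x axis of jar_a and the x axis of rack, either way round below 0.15 rad and linear speed of jar_a below 0.03 m/s and contact force between jar_a and the fingers below 0.05 N) or (distance between jar_b and slot_middle_right below 0.01 m and angle between the x axis of jar_b and the x axis of rack, either way round below 0.15 rad and linear speed of jar_b below 0.03 m/s and contact force between jar_b and the fingers below 0.05 N) or (distance between jar_c and slot_middle_right below 0.01 m and angle between the x axis of jar_c and the x axis of rack, either way round below 0.15 rad and linear speed of jar_c below 0.03 m/s and contact force between jar_c and the fingers below 0.05 N))), for 0.2 s.
3. the pink jar lies released and at rest in the top saddle (within 10 mm and 0.15 rad), the layers below still in place (all of step 2 and distance between jar_pink and slot_top below 0.01 m and angle between the x axis of jar_pink and the x axis of rack, either way round below 0.15 rad and linear speed of jar_pink below 0.03 m/s and contact force between jar_pink and the fingers below 0.05 N), for 0.2 s.
At the end, for the whole second after the job is handed in: Pyramid of six lying jars in the rack: the two original jars in the outer grooves, a white one between, two white ones saddled on them, the pink one on top; each centre within 10 mm of its place, axis within 0.15 rad of the grooves (cap either end), released and at rest (all of step 3); the robot touches nothing.
It fails at once if the dropper is moved more than 20 mm or tipped over (distance of dropper from where it was at the start of the episode above 0.02 m or angle between dropper's own z axis and vertical above 0.5 rad).
It fails at once if the flask is moved more than 20 mm or tipped over (distance of flask from where it was at the start of the episode above 0.02 m or angle between flask's own z axis and vertical above 0.5 rad).
It fails at once if the glove box is moved more than 20 mm (distance of glove_box from where it was at the start of the episode above 0.02 m).
It fails at once if the tweezers is moved more than 20 mm (distance of tweezers from where it was at the start of the episode above 0.02 m).
It fails at once if one of the two jars already in the rack is shifted more than 12 mm from where it lay (distance of any of base_left, base_right from where it was at the start of the episode above 0.012 m).
It also fails if it takes over 72 s, if anything falls off the work surface, if the arm or the gripper's body presses on something with over 40 N, if the wrist force passes 120 N, or if a joint passes its speed limit or range.

## Working session

There is one attempt and no reset: what is moved stays moved. The work goes in short steps, Python scripts to look and compute and a shell command to move; the robot and the scene stay as the last step left them, time stands still between calls to the robot, and variables do not carry over. Pictures are saved under pics/ and viewed, at most 10 in all, crops included, and the job is handed in when it is done.

```bash
mkdir -p pics
python3 - <<'E'
from plant import ctrl, imaging
import cv2,numpy as np
print(ctrl.get_state())
for n in("top","side"):
    im,d=imaging.read_camera(n); cv2.imwrite(f"pics/{n}0.png",im); np.save(f"{n}0.npy",d)
    print(n,imaging.get_calibration(n), d.min(),d.max())
E
```

```text
{'time': 0.0, 'qpos': array([-1.43902824e+00,  2.87185500e-01,  1.57818416e+00,  5.86166638e-06,
        1.27859586e+00, -1.50021434e-01]), 'dq': array([ 0.00218979, -0.00079958,  0.00127773,  0.00010356, -0.00043858,
        0.00012254]), 'joint_efforts': array([-1.65144731e-03, -4.05985951e+01, -2.92627412e+01, -2.39091933e-04,
        5.72160716e-03, -4.31828994e-06]), 'eef_pos': array([ 0.18763479, -0.64775699,  0.24893003]), 'tcp_rot': array([ 9.90090164e-01,  1.40428129e-01,  1.36334899e-05, -1.18635512e-03]), 'contact_force': array([-0.18247127,  0.7766359 , -0.07247781]), 'wrist_torque': array([-0.00019567, -0.02982852, -0.01513807]), 'finger_force': 0.0, 'opening': 1.0006540566454896}
top {'fovy': 51.04704418548383, 'cx': 315.95164380089693, 'cy': 200.91373737088003, 'R': array([[-1.66366926e-02, -9.99858861e-01, -2.34075181e-03],
       [-9.87508111e-01,  1.67979658e-02, -1.56670222e-01],
       [ 1.56687430e-01, -2.94962918e-04, -9.87648198e-01]]), 't': array([0.04628394, 0.62794936, 0.9023271 ])} 0.0 1.9225656
side {'fovy': 52.13906363004657, 'cx': 319.741427984273, 'cy': 201.51424412980057, 'R': array([[ 0.93372609, -0.3575673 ,  0.01735567],
       [-0.21234511, -0.59223108, -0.77728495],
       [ 0.28821025,  0.72208585, -0.62890928]]), 't': array([-0.534079  ,  0.24096888,  0.86668516])} 0.0 3.346499
```

View pics/top0.png

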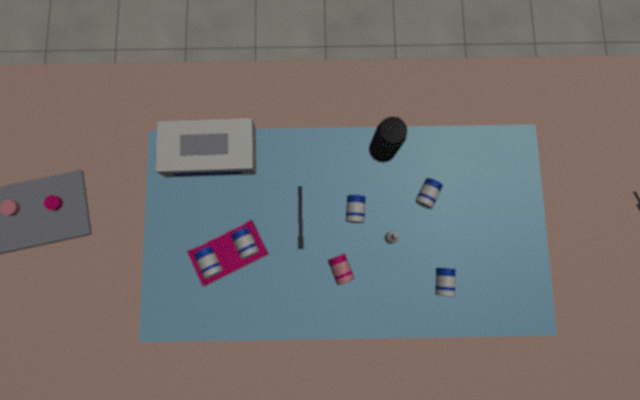

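View pics/side0.png

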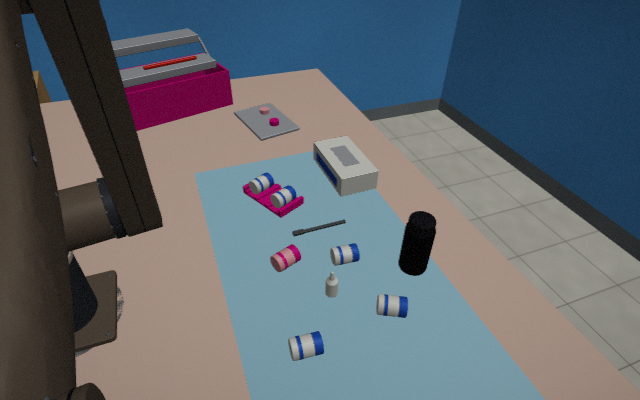

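The top view shows the magenta rack at about (228,252) with its base jars at (245,242) and (208,262). The loose white jars are at (356,209), (430,193) and (446,282), and the pink jar is at (342,269). The dropper is at (391,238), the flask at (388,140), the tweezers at (300,217) and the carton at (205,147). The side view agrees with this layout.

```bash
cat > h.py <<'E'
import numpy as np,cv2
from plant import ctrl,imaging
def cloud(d,n):
    c=imaging.get_calibration(n); f=200/np.tan(np.radians(c["fovy"]/2))
    v,u=np.mgrid[:400,:640].astype(float)
    P=np.stack([(u-c["cx"])/f*d,(v-c["cy"])/f*d,d],-1)
    X=(P-c["t"])@c["R"]; X[d==0]=np.nan
    return X
def proj(X,n):
    c=imaging.get_calibration(n); f=200/np.tan(np.radians(c["fovy"]/2))
    p=np.asarray(X)@c["R"].T+c["t"]; return p[...,:2]/p[...,2:]*f+[c["cx"],c["cy"]]
def look(n,tag):
    im,d=imaging.read_camera(n); cv2.imwrite(f"pics/{n}{tag}.png",im); np.save(f"{n}{tag}.npy",d); return im,d
E
python3 - <<'E'
from h import *
np.set_printoptions(precision=4,suppress=True)
for n in("top","side"):
    im=cv2.imread(f"pics/{n}0.png"); d=np.load(f"{n}0.npy"); X=cloud(d,n); z=X[...,2]
    hsv=cv2.cvtColor(im,cv2.COLOR_BGR2HSV)
    flat=(abs(z)<.006)&(abs(X[...,0]-.6)<.25)&(abs(X[...,1])<.5); print(n,"table z",np.median(z[flat]),z[flat].std(), flat.sum())
    for thr in (.006,.018):
        m=((z>thr)&(z<.2)&(X[...,0]>.3)&(X[...,0]<1.0)&(abs(X[...,1])<.6)).astype(np.uint8)
        if n=="side": m[:,:165]=0
        k,l,s,c=cv2.connectedComponentsWithStats(m)
        for i in range(1,k):
            if s[i,4]<40: continue
            q=X[l==i]; r=cv2.minAreaRect((q[:,:2]*1000).astype(np.float32))
            print(thr,s[i,4],c[i].round(1),"maxz",np.percentile(q[:,2],98).round(4),"rect",np.round(r[0],1),np.round(r[1],1),round(r[2],1),im[l==i].mean(0).round())
E
```

```text
top table z 0.0014600423487361588 0.0017711218359156775 75386
0.006 1252 [387.2 138.4] maxz 0.1531 rect [ 758.9 -124.1] [63.5 62.8] 24.5 [32. 31. 30.]
0.006 5567 [205.3 147. ] maxz 0.069 rect [772.9 295.4] [143.8 229.7] 0.7 [118. 121. 121.]
0.006 601 [ 81.8 210.5] maxz 0.0158 rect [641.1 591.9] [158.7  32.5] 6.6 [94. 91. 90.]
0.006 549 [428.2 192.6] maxz 0.0462 rect [ 648.4 -227. ] [43.3 64.8] 62.0 [109.  94.  87.]
0.006 531 [354.7 208.2] maxz 0.0463 rect [613.3 -55. ] [46.4 62.2] 86.6 [110.  94.  86.]
0.006 2775 [226.6 252.4] maxz 0.0537 rect [518.4 243.8] [ 90.3 165.8] 25.7 [ 91.  52. 111.]
0.006 88 [299.6 240.3] maxz 0.0117 rect [545.6  75.7] [11.9 42.1] 89.5 [67. 62. 54.]
0.006 145 [390.7 236.6] maxz 0.0708 rect [ 545.3 -134.7] [27.8 25. ] 88.2 [94. 95. 92.]
0.006 537 [340.2 268.7] maxz 0.0469 rect [477.4 -16.4] [64.4 43.9] 20.5 [ 85.  67. 119.]
0.006 558 [444.5 281.2] maxz 0.0466 rect [ 444.4 -250.5] [42.  61.6] 86.6 [107.  91.  83.]
0.018 1214 [387.5 137.8] maxz 0.1532 rect [ 758.9 -124.1] [63.5 62.8] 24.5 [31. 30. 30.]
0.018 5442 [204.9 146.5] maxz 0.069 rect [762.4 291.3] [12
[... 1810 characters left out ...]
 182.7] maxz 0.0524 rect [486.1 284.7] [75.4 59.7] 25.1 [129. 107. 104.]
0.018 474 [284.5 197.8] maxz 0.0522 rect [542.  190.6] [90.9 56.1] 22.7 [121.  86. 114.]
0.018 1662 [417.3 240.6] maxz 0.1513 rect [ 759.7 -130.9] [65.4 65.3] 8.4 [11. 11. 10.]
0.018 457 [344.6 253.2] maxz 0.0451 rect [612.4 -59.8] [41.1 62.4] 84.7 [141. 118. 105.]
0.018 470 [285.5 256.7] maxz 0.0449 rect [475.6 -22.7] [62.7 41.5] 19.4 [107.  77. 151.]
0.018 196 [331.3 283.1] maxz 0.0688 rect [ 544.4 -140.9] [23.6 27.1] 74.9 [120. 124. 122.]
0.018 601 [391.8 304.7] maxz 0.0454 rect [ 645.8 -231.9] [39.9 62.1] 61.6 [138. 114. 101.]
0.018 755 [305.6 345.1] maxz 0.0452 rect [ 443.5 -257. ] [42.9 62.3] 85.1 [142. 118. 104.]
```

```bash
cat > d.py <<'E'
import sys,numpy as np
from plant import ctrl
from scipy.spatial.transform import Rotation as R
s=ctrl.get_state(); M=R.from_quat(s["tcp_rot"]).as_matrix(); yaw=np.degrees(np.arctan2(M[1,1],M[0,1]))
print("t %.2f pos"%s["time"],np.round(s["eef_pos"]*1000,1),"yaw %.1f tilt"%yaw,np.round(M[:2,2],3),"F",s["contact_force"].round(1),"open %.3f ff %.1f"%(s["opening"],s["finger_force"]))
if len(sys.argv)>1:
    x,y,z,a=map(float,sys.argv[1:5]); d=np.array([x,y,z])-s["eef_pos"]*1000
    da=(a-yaw+90)%180-90
    for n in [int(v) for v in sys.argv[5:]] or [max(1,int(np.ceil(max(np.linalg.norm(d)/39,abs(da)/7))))]: print("rows",n,"each",np.round(d/150/n,4),"rz",round(da/90/n,4),"total mm",d.round(1),"deg",round(da,1))
E
H="python3 -m handwheel"
$H '[0.131,0.202,-0.051,0,0,0.077,0.131,0.202,-0.051,0,0,0.077,0.131,0.202,-0.051,0,0,0.077,0.131,0.202,-0.051,0,0,0.077,0.131,0.202,-0.051,0,0,0.077]' 1 40
$H '[0.131,0.202,-0.051,0,0,0.077,0.131,0.202,-0.051,0,0,0.077,0.131,0.202,-0.051,0,0,0.077,0.131,0.202,-0.051,0,0,0.077,0.131,0.202,-0.051,0,0,0.077]'
$H '[0.131,0.202,-0.051,0,0,0,0.131,0.202,-0.051,0,0,0,0.131,0.202,-0.051,0,0,0,0,0,0,0,0,0,0,0,0,0,0,0]'
python3 d.py 444 -254 100 -4.5
python3 - <<'E'
from h import *
look("side","1")
E
```

```text
time: 0.52
eef_pos: [0.2864, -0.495, 0.2111]
tcp_rot: [0.902, 0.431, 0.0, -0.001]
contact_force: [0.4, -0.2, 0.3]
opening: 1.002
finger_force: 0.0
time: 0.93
eef_pos: [0.3847, -0.3435, 0.1731]
tcp_rot: [0.733, 0.681, 0.0, -0.0]
contact_force: [1.6, -0.5, -0.2]
opening: 1.003
finger_force: 0.0
time: 1.35
eef_pos: [0.4433, -0.2524, 0.1498]
tcp_rot: [0.733, 0.68, -0.0, -0.001]
contact_force: [0.5, 0.9, -0.3]
opening: 0.996
finger_force: 0.0
t 1.35 pos [ 443.3 -252.4  149.8] yaw -4.3 tilt [-0.002  0.001] F [ 0.5  0.9 -0.3] open 0.996 ff 0.0
rows 2 each [ 0.0022 -0.0054 -0.1661] rz -0.0009 total mm [  0.7  -1.6 -49.8] deg -0.2
```

View pics/side1.png

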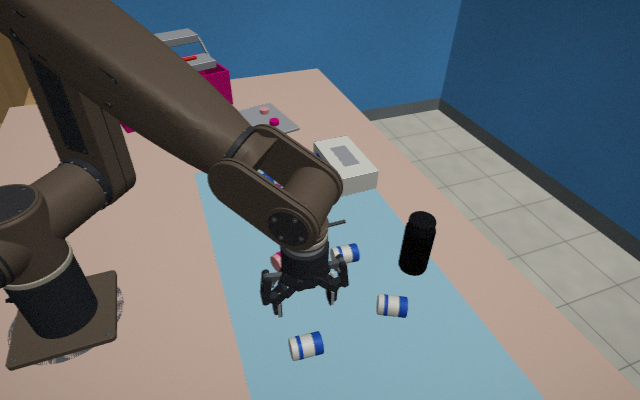

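The side view shows the gripper square above the near jar, with fingertips at (279,310) and (331,300) and the jar at (305,346). I'll descend and grip.

```bash
H="python3 -m handwheel"
$H '[0,0,-0.206,0,0,0,0,0,-0.206,0,0,0,0,0,-0.206,0,0,0,0,0,-0.206,0,0,0,0,0,0,0,0,0]' 1 40 >/dev/null
python3 d.py
$H '[0,0,0,0,0,0,0,0,0,0,0,0,0,0,0,0,0,0,0,0,0,0,0,0,0,0,0,0,0,0]' 0 40
$H '[0,0,0.2,0,0,0,0,0,0.2,0,0,0,0,0,0.2,0,0,0,0,0,0.2,0,0,0,0,0,0,0,0,0]' >/dev/null
python3 d.py 517.5 242 150 25.6 14
```

```text
t 1.82 pos [ 438.7 -252.7   21.5] yaw -4.7 tilt [-0.009  0.008] F [-1.2 -0.3 -0.4] open 1.001 ff 0.0
time: 2.23
eef_pos: [0.4443, -0.2557, 0.0294]
tcp_rot: [0.735, 0.679, 0.0, 0.002]
contact_force: [-0.5, -0.9, 3.0]
opening: 0.716
finger_force: 45.3
t 2.65 pos [ 446.5 -257.1  155.1] yaw -4.5 tilt [ 0.011 -0.009] F [ 2.2  0.  -0.3] open 0.714 ff 44.9
rows 14 each [ 0.0338  0.2377 -0.0024] rz 0.0239 total mm [ 71.  499.1  -5.1] deg 30.1
```

```bash
H="python3 -m handwheel"
for i in 1 2; do $H '[0.034,0.238,0,0,0,0.024,0.034,0.238,0,0,0,0.024,0.034,0.238,0,0,0,0.024,0.034,0.238,0,0,0,0.024,0.034,0.238,0,0,0,0.024]' >/dev/null; done
$H '[0.034,0.238,-0.1,0,0,0.024,0.034,0.238,-0.1,0,0,0.024,0.034,0.238,-0.1,0,0,0.024,0.034,0.238,-0.1,0,0,0.024,0,0,0,0,0,0]' >/dev/null
$H '[0,0,0,0,0,0,0,0,0,0,0,0]' >/dev/null
python3 d.py 517.5 242 95 25.6
python3 - <<'E'
from h import *
look("side","2");look("top","2")
im=np.vstack([cv2.resize(cv2.imread("pics/side2.png")[100:250,170:370],(800,600)[:1]+(300,)) if 0 else cv2.resize(cv2.imread("pics/side2.png")[90:240,180:380],None,fx=2,fy=2),cv2.resize(cv2.imread("pics/top2.png")[170:320,130:330],None,fx=2,fy=2)])
cv2.imwrite("pics/c2.png",im)
E
```

```text
t 4.07 pos [514.2 245.3  87.1] yaw 25.7 tilt [-0.    -0.001] F [-0.  -0.2 -1.5] open 0.719 ff 44.7
rows 1 each [ 0.0217 -0.0218  0.0526] rz -0.0013 total mm [ 3.3 -3.3  7.9] deg -0.1
```

View pics/c2.png

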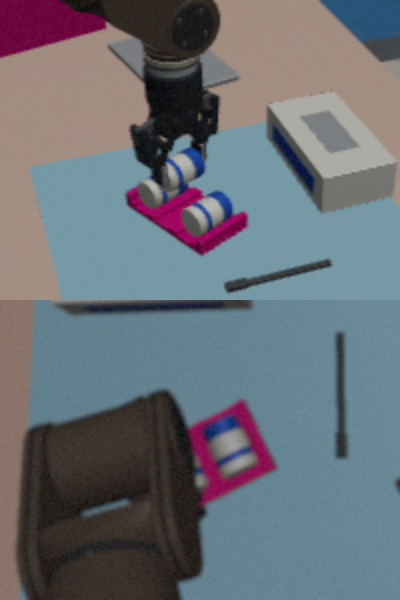

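The held jar is at about (271,175) in the side picture, hovering over the gap between base jars (255,186) and (283,197). The arm hides it in the top view, so I'll use the side cloud and fit circles of known radius 22 mm across the groove direction.

```bash
cat > cyl.py <<'E'
from h import *
from scipy.optimize import least_squares
YAW=np.radians(25.6); U=np.array([np.cos(YAW),np.sin(YAW)]); V=np.array([-U[1],U[0]])
def fit(X,im,guess,rad=.03):
    """circle fit across rack y / z round guess (world m); returns rack-frame u,v,z (mm) and spread"""
    hsv=cv2.cvtColor(im,cv2.COLOR_BGR2HSV)
    g=np.array([guess[:2]@U,guess[:2]@V,guess[2]])
    Q=np.stack([X[...,:2]@U,X[...,:2]@V,X[...,2]],-1)
    c=np.hypot(Q[...,1]-g[1],Q[...,2]-g[2])
    m=(c<rad)&(abs(Q[...,0]-g[0])<.037)&(hsv[...,2]>75)&~((hsv[...,0]>160)&(hsv[...,0]<176)&(hsv[...,1]>190))
    q=Q[m]; mid=abs(q[:,0]-g[0])<.028
    r=least_squares(lambda p:np.hypot(q[mid,1]-p[0],q[mid,2]-p[1])-.022,g[1:],loss="soft_l1",f_scale=.002)
    res=np.hypot(q[:,1]-r.x[0],q[:,2]-r.x[1])-.022; q=q[abs(res)<.006]
    return np.round(1000*np.array([(np.percentile(q[:,0],1)+np.percentile(q[:,0],99))/2,*r.x]),1),len(q),np.ptp(np.percentile(q[:,0],[1,99])*1000).round(1),(1000*np.median(abs(res))).round(2)
E
cat > m.py <<'E'
from cyl import *
import sys
n,tag=sys.argv[1:3]; im=cv2.imread(f"pics/{n}{tag}.png"); X=cloud(np.load(f"{n}{tag}.npy"),n)
for a in sys.argv[3:]:
    g=np.array([float(v) for v in a.split(",")])/1000
    print(n,tag,a,fit(X,im,g))
E
python3 m.py side 2 537.5,197,31 497,284,31 514,242,81
python3 m.py side 0 537.5,197,31 497,284,31
python3 m.py top 0 538.5,201.5,31 498,286,31
python3 -c "
from cyl import *
for p in ([517,240.4],[518.4,243.8],[514.2,245.3]): p=np.array(p);print(p@U,p@V)"
```

```text
side 2 537.5,197,31 (array([569.2, -51.4,  29.3]), 328, np.float64(62.2), np.float64(1.21))
side 2 497,284,31 (array([566.4,  41.5,  29.5]), 143, np.float64(61.7), np.float64(1.92))
side 2 514,242,81 (array([567.7,   1.4,  78.9]), 306, np.float64(65.8), np.float64(1.12))
side 0 537.5,197,31 (array([569.3, -51.3,  29.2]), 333, np.float64(61.6), np.float64(1.22))
side 0 497,284,31 (array([567.2,  41.2,  29.4]), 305, np.float64(61.5), np.float64(1.39))
top 0 538.5,201.5,31 (array([571.5, -50.8,  29.9]), 568, np.float64(62.6), np.float64(1.14))
top 0 498,286,31 (array([569.4,  42. ,  30.2]), 603, np.float64(63.3), np.float64(1.11))
570.1208301634404 -6.587792782835493
572.8524872463342 -4.12648224138087
569.7129192586358 -0.9589733068048929
```

```bash
H="python3 -m handwheel"
$H '[0.025,-0.035,-0.06,0,0,0,0,0,-0.06,0,0,0,0,0,-0.06,0,0,0,0,0,0,0,0,0,0,0,0,0,0,0]' >/dev/null
python3 d.py
python3 - <<'E'
from h import *
look("side","3")
E
python3 m.py side 3 537.5,197,31 497,284,31 516,237,52
```

```text
t 4.58 pos [517.4 239.4  58.9] yaw 25.6 tilt [-0.003 -0.001] F [-0.5 -0.3 -1.2] open 0.717 ff 44.8
side 3 537.5,197,31 (array([569.2, -51.4,  28.9]), 338, np.float64(62.1), np.float64(1.3))
side 3 497,284,31 (array([566. ,  41.7,  29.3]), 76, np.float64(61.1), np.float64(2.94))
side 3 516,237,52 (array([567.6,  -5.4,  50.7]), 299, np.float64(68.9), np.float64(1.13))
```

```bash
H="python3 -m handwheel"
$H '[0,0.003,-0.028,0,0,0,0,0,-0.028,0,0,0,0,0,-0.028,0,0,0,0,0,-0.028,0,0,0,0,0,-0.02,0,0,0]' >/dev/null
$H '[0,0,0,0,0,0]' >/dev/null
python3 d.py
python3 - <<'E'
from h import *
look("side","4")
E
python3 m.py side 4 537.5,197,31 497,284,31 516,237,32
```

```text
t 5.13 pos [517.6 240.4  39.4] yaw 25.7 tilt [-0.002 -0.   ] F [-0.4  0.4 -2.1] open 0.718 ff 44.8
side 4 537.5,197,31 (array([569.1, -51. ,  29.2]), 356, np.float64(61.9), np.float64(1.49))
side 4 497,284,31 (array([567. ,  41.5,  29.8]), 52, np.float64(61.3), np.float64(3.86))
side 4 516,237,32 (array([568.2,  -5.1,  30.9]), 246, np.float64(68.1), np.float64(1.43))
```

```bash
H="python3 -m handwheel"
$H '[0,0,-0.008,0,0,0,0,0,0,0,0,0]' >/dev/null; python3 d.py
$H '[0,0,0,0,0,0,0,0,0,0,0,0,0,0,0,0,0,0,0,0,0,0,0,0]' 1 40 >/dev/null
$H '[0,0,0.1,0,0,0,0,0,0.2,0,0,0,0,0,0.25,0,0,0,0,0,0.25,0,0,0]' >/dev/null
python3 d.py 647 -229 150 -28 16
python3 - <<'E'
from h import *
look("side","5")
E
python3 m.py side 5 537.5,197,31 497,284,31 516,237,30
```

```text
t 5.35 pos [518.4 240.6  39.3] yaw 25.7 tilt [0. 0.] F [-0.3  1.2 -0.6] open 0.721 ff 44.8
t 6.02 pos [517.5 240.3 159.7] yaw 25.7 tilt [-0.002 -0.001] F [ 1.1 -0.7 -0.3] open 0.995 ff 0.0
rows 16 each [ 0.054  -0.1955 -0.0041] rz -0.0373 total mm [ 129.5 -469.3   -9.7] deg -53.7
side 5 537.5,197,31 (array([570.1, -51.2,  29.3]), 347, np.float64(61.9), np.float64(1.45))
side 5 497,284,31 (array([566.4,  40.7,  29. ]), 240, np.float64(61.6), np.float64(1.57))
side 5 516,237,30 (array([568.3,  -5. ,  29.4]), 268, np.float64(61.6), np.float64(1.7))
```

```bash
H="python3 -m handwheel"
for i in 1 2 3; do $H '[0.054,-0.195,-0.004,0,0,-0.0373,0.054,-0.195,-0.004,0,0,-0.0373,0.054,-0.195,-0.004,0,0,-0.0373,0.054,-0.195,-0.004,0,0,-0.0373,0.054,-0.195,-0.004,0,0,-0.0373]' >/dev/null; done
$H '[0.054,-0.195,-0.004,0,0,-0.0373,0,0,0,0,0,0,0,0,0,0,0,0]' >/dev/null
python3 d.py 647 -229 26 -28 4
```

```text
t 7.57 pos [ 647.9 -229.1  149.4] yaw -28.1 tilt [0. 0.] F [0.4 0.4 0.1] open 0.998 ff 0.0
rows 4 each [-1.600e-03  2.000e-04 -2.056e-01] rz 0.0004 total mm [-9.000e-01  1.000e-01 -1.234e+02] deg 0.1
```

```bash
H="python3 -m handwheel"
$H '[0,0,-0.206,0,0,0,0,0,-0.206,0,0,0,0,0,-0.206,0,0,0,0,0,-0.206,0,0,0,0,0,0,0,0,0]' >/dev/null
$H '[0,0,0,0,0,0,0,0,0,0,0,0,0,0,0,0,0,0,0,0,0,0,0,0,0,0,0,0,0,0]' 0 40
$H '[0,0,0.2,0,0,0,0,0,0.2,0,0,0,0,0,0.2,0,0,0,0,0,0.2,0,0,0,0,0,0,0,0,0]' >/dev/null
python3 d.py 507 261 145 25.6 14
```

```text
time: 8.4
eef_pos: [0.6492, -0.2279, 0.0286]
tcp_rot: [0.857, 0.515, 0.001, 0.002]
contact_force: [-0.0, 0.7, 3.0]
opening: 0.721
finger_force: 45.8
t 8.82 pos [ 652.  -229.5  155.9] yaw -28.0 tilt [ 0.014 -0.007] F [ 0.9 -0.6 -0.1] open 0.719 ff 45.3
rows 14 each [-0.069   0.2336 -0.0052] rz 0.0426 total mm [-145.   490.5  -10.9] deg 53.6
```

```bash
H="python3 -m handwheel"
for i in 1 2; do $H '[-0.067,0.2335,0,0,0,0.0426,-0.067,0.2335,0,0,0,0.0426,-0.067,0.2335,0,0,0,0.0426,-0.067,0.2335,0,0,0,0.0426,-0.067,0.2335,0,0,0,0.0426]' >/dev/null; done
$H '[-0.067,0.2335,-0.06,0,0,0.0426,-0.067,0.2335,-0.06,0,0,0.0426,-0.067,0.2335,-0.06,0,0,0.0426,-0.067,0.2335,-0.06,0,0,0.0426,0,0,0,0,0,0]' >/dev/null
$H '[0,0,0,0,0,0,0,0,0,0,0,0]' >/dev/null
python3 d.py 507 261 110 25.6
python3 - <<'E'
from h import *
look("side","6")
E
python3 m.py side 6 537.5,197,31 497,284,31 516,237,30 507,261,103
```

```text
t 10.23 pos [507.2 262.9 110.1] yaw 25.7 tilt [ 0. -0.] F [-0.3  0.1 -0.2] open 0.720 ff 45.1
rows 1 each [-0.0014 -0.0127 -0.0006] rz -0.0008 total mm [-0.2 -1.9 -0.1] deg -0.1
side 6 537.5,197,31 (array([569.6, -51.2,  29.5]), 348, np.float64(62.6), np.float64(1.49))
side 6 497,284,31 (array([566.7,  41.3,  29.2]), 223, np.float64(62.1), np.float64(1.77))
side 6 516,237,30 (array([568.6,  -4.8,  29.4]), 263, np.float64(61.8), np.float64(1.69))
side 6 507,261,103 (array([567.8,  16.6, 102.7]), 313, np.float64(65.5), np.float64(1.1))
```

```bash
H="python3 -m handwheel"
$H '[-0.006,0.008,-0.056,0,0,0,0,0,-0.056,0,0,0,0,0,-0.056,0,0,0,0,0,-0.04,0,0,0,0,0,-0.014,0,0,0]' >/dev/null
$H '[0,0,0,0,0,0]' >/dev/null
python3 d.py
python3 - <<'E'
from h import *
look("side","7")
E
python3 m.py side 7 537.5,197,31 497,284,31 516,237,30 507,261,67
```

```text
t 10.78 pos [505.7 263.6  75.4] yaw 25.6 tilt [-0.002 -0.001] F [ 0.2  0.5 -1.3] open 0.719 ff 45.3
side 7 537.5,197,31 (array([568.9, -50.9,  29.4]), 348, np.float64(61.1), np.float64(1.5))
side 7 497,284,31 (array([540.8,  40.7,  28.3]), 62, np.float64(10.8), np.float64(5.15))
side 7 516,237,30 (array([568.6,  -4.5,  29.5]), 270, np.float64(62.1), np.float64(1.81))
side 7 507,261,67 (array([567.8,  16.7,  67.1]), 363, np.float64(66.9), np.float64(1.52))
```

```bash
H="python3 -m handwheel"
$H '[-0.002,0.005,-0.004,0,0,0,0,0,0,0,0,0]' >/dev/null; python3 d.py
$H '[0,0,0,0,0,0,0,0,0,0,0,0,0,0,0,0,0,0,0,0,0,0,0,0]' 1 40 >/dev/null
$H '[0,0,0.1,0,0,0,0,0,0.2,0,0,0,0,0,0.2,0,0,0,0,0,0.1,0,0,0]' >/dev/null
python3 d.py 613 -57 150 -5.3 10
python3 - <<'E'
from h import *
look("side","8")
E
python3 m.py side 8 537.5,197,31 497,284,31 516,237,30 507,261,67
```

```text
t 11.00 pos [506.3 265.1  76.5] yaw 25.7 tilt [0.001 0.   ] F [ 0.2 -0.2 -0.6] open 0.721 ff 45.3
t 11.67 pos [507.7 265.4 170.2] yaw 25.7 tilt [0.005 0.002] F [0.1 1.4 0.4] open 0.997 ff 0.0
rows 10 each [ 0.0702 -0.215  -0.0135] rz -0.0344 total mm [ 105.3 -322.4  -20.2] deg -31.0
side 8 537.5,197,31 (array([568.8, -50.8,  29.7]), 354, np.float64(61.3), np.float64(1.44))
side 8 497,284,31 (array([542.3,  41.3,  28.7]), 70, np.float64(12.5), np.float64(4.45))
side 8 516,237,30 (array([568.1,  -6. ,  29.2]), 264, np.float64(62.1), np.float64(1.76))
side 8 507,261,67 (array([568.3,  17.2,  65.8]), 380, np.float64(62.6), np.float64(1.65))
```

```bash
H="python3 -m handwheel"
for i in 1 2; do $H '[0.07,-0.215,-0.0135,0,0,-0.0344,0.07,-0.215,-0.0135,0,0,-0.0344,0.07,-0.215,-0.0135,0,0,-0.0344,0.07,-0.215,-0.0135,0,0,-0.0344,0.07,-0.215,-0.0135,0,0,-0.0344]' >/dev/null; done
$H '[0,0,0,0,0,0,0,0,0,0,0,0]' >/dev/null
python3 d.py 613 -57 26 -5.3 4
```

```text
t 12.72 pos [610.9 -59.2 145. ] yaw -5.5 tilt [-0.001  0.001] F [0.1 0.3 1. ] open 1.002 ff 0.0
rows 4 each [ 0.0035  0.0037 -0.1983] rz 0.0005 total mm [   2.1    2.2 -119. ] deg 0.2
```

```bash
H="python3 -m handwheel"
$H '[0.01,0.012,-0.198,0,0,0,0,0,-0.198,0,0,0,0,0,-0.198,0,0,0,0,0,-0.2,0,0,0,0,0,0,0,0,0]' >/dev/null
$H '[0,0,0,0,0,0,0,0,0,0,0,0,0,0,0,0,0,0,0,0,0,0,0,0,0,0,0,0,0,0]' 0 40
$H '[0,0,0.2,0,0,0,0,0,0.2,0,0,0,0,0,0.2,0,0,0,0,0,0.2,0,0,0,0,0,0,0,0,0]' >/dev/null
python3 d.py
$H '[-0.0725,0.2317,0,0,0,0.043,-0.0725,0.2317,0,0,0,0.043,-0.0725,0.2317,0,0,0,0.043,-0.0725,0.2317,0,0,0,0.043]' >/dev/null
$H '[-0.0725,0.2317,0,0,0,0.043,-0.0725,0.2317,-0.05,0,0,0.043,-0.0725,0.2317,-0.05,0,0,0.043,-0.0725,0.2317,-0.05,0,0,0.043,0,0,0,0,0,0]' >/dev/null
$H '[0,0,0,0,0,0,0,0,0,0,0,0]' >/dev/null
python3 d.py 526 221 120 25.6
python3 - <<'E'
from h import *
look("side","9")
E
python3 m.py side 9 537.5,197,31 516,237,30 507,261,67 526,222,118
```

```text
time: 13.55
eef_pos: [0.6138, -0.056, 0.0289]
tcp_rot: [0.739, 0.674, 0.001, 0.001]
contact_force: [-0.9, 0.9, 2.4]
opening: 0.722
finger_force: 44.9
t 13.97 pos [616.9 -56.9 155.8] yaw -5.3 tilt [ 0.014 -0.004] F [ 0.3 -0.4 -0.8] open 0.723 ff 44.5
t 14.88 pos [525.6 222.1 124.4] yaw 25.7 tilt [ 0. -0.] F [-0.3  0.  -1.3] open 0.718 ff 44.3
rows 1 each [ 0.0028 -0.0073 -0.0296] rz -0.0007 total mm [ 0.4 -1.1 -4.4] deg -0.1
side 9 537.5,197,31 (array([569.7, -50.9,  29.5]), 352, np.float64(61.7), np.float64(1.52))
side 9 516,237,30 (array([568.5,  -5.4,  29.4]), 269, np.float64(62.3), np.float64(1.58))
side 9 507,261,67 (array([566.8,  17.1,  64.9]), 207, np.float64(62.0), np.float64(2.61))
side 9 526,222,118 (array([569.8, -26.7, 116.9]), 321, np.float64(66.4), np.float64(1.06))
```

```bash
H="python3 -m handwheel"
$H '[0.006,-0.013,-0.1,0,0,0,0,0,-0.08,0,0,0,0,0,-0.06,0,0,0,0,0,-0.05,0,0,0,0,0,-0.034,0,0,0]' >/dev/null
$H '[0,0,0,0,0,0,0,0,0,0,0,0]' >/dev/null
python3 d.py
python3 - <<'E'
from h import *
look("side","10")
E
python3 m.py side 10 537.5,197,31 516,237,30 507,261,67 526,222,67
```

```text
t 15.52 pos [526.7 220.1  75.6] yaw 25.6 tilt [ 0. -0.] F [ 0.  -0.9 -0.4] open 0.716 ff 44.5
side 10 537.5,197,31 (array([569.1, -51. ,  29.5]), 350, np.float64(62.1), np.float64(1.48))
side 10 516,237,30 (array([542.4,  -7.3,  28.9]), 72, np.float64(11.6), np.float64(5.59))
side 10 507,261,67 (array([568.5,  18.5,  66.1]), 75, np.float64(63.6), np.float64(3.8))
side 10 526,222,67 (array([568.4, -29.4,  67.5]), 368, np.float64(65.2), np.float64(1.45))
```

Good. I'll lower it slightly, release and measure again.

```bash
H="python3 -m handwheel"
$H '[0,0.002,-0.006,0,0,0,0,0,0,0,0,0]' >/dev/null; python3 d.py
$H '[0,0,0,0,0,0,0,0,0,0,0,0,0,0,0,0,0,0,0,0,0,0,0,0]' 1 40 >/dev/null
$H '[0,0,0.1,0,0,0,0,0,0.2,0,0,0,0,0,0.2,0,0,0,0,0,0.1,0,0,0]' >/dev/null
python3 d.py 476 -20 150 20.2 7
python3 - <<'E'
from h import *
look("side","11")
E
python3 m.py side 11 537.5,197,31 526,222,67 507,261,67
```

```text
t 15.73 pos [526.4 220.5  74.7] yaw 25.6 tilt [ 0. -0.] F [ 0.6 -0.2 -1.2] open 0.717 ff 44.4
t 16.40 pos [528.1 221.  168.8] yaw 25.7 tilt [0.005 0.001] F [ 0.8 -0.4  0.8] open 1.003 ff 0.0
rows 7 each [-0.0496 -0.2295 -0.0179] rz -0.0087 total mm [ -52.1 -241.   -18.8] deg -5.5
side 11 537.5,197,31 (array([569.1, -50.9,  29.6]), 343, np.float64(63.2), np.float64(1.52))
side 11 526,222,67 (array([567.7, -28.1,  66.8]), 406, np.float64(62.3), np.float64(2.01))
side 11 507,261,67 (array([568.3,  17.4,  66.2]), 278, np.float64(62.8), np.float64(1.9))
```

```bash
python3 -c "
import cv2
cv2.imwrite('pics/c11.png',cv2.resize(cv2.imread('pics/side11.png')[90:240,180:380],None,fx=3,fy=3))"
```

```text
(no output)
```

View pics/c11.png

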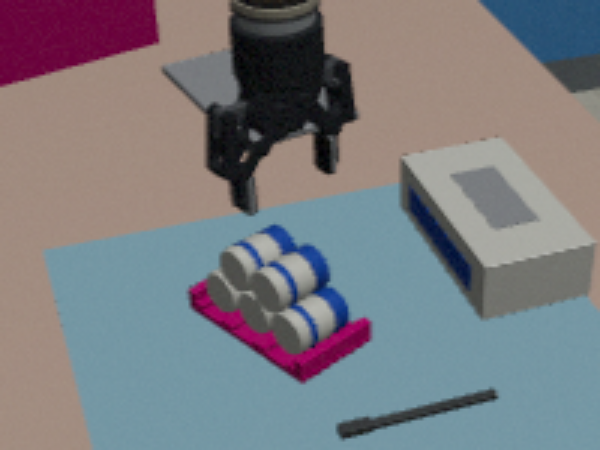

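The second layer sits well, with its jars at crop (255,255) and (290,275) above the bottom row. Next is the pink jar.

```bash
H="python3 -m handwheel"
$H '[-0.049,-0.229,-0.015,0,0,-0.0087,-0.049,-0.229,-0.015,0,0,-0.0087,-0.049,-0.229,-0.015,0,0,-0.0087,-0.049,-0.229,-0.015,0,0,-0.0087]' >/dev/null
$H '[-0.049,-0.229,-0.015,0,0,-0.0087,-0.049,-0.229,-0.015,0,0,-0.0087,-0.049,-0.229,-0.015,0,0,-0.0087,0,0,0,0,0,0,0,0,0,0,0,0]' >/dev/null
python3 d.py 476 -20 26 20.2 4
```

```text
t 17.20 pos [474.4 -21.3 148.5] yaw 19.9 tilt [-0.001  0.   ] F [-0.5 -0.2 -0.1] open 0.999 ff 0.0
rows 4 each [ 0.0027  0.0022 -0.2041] rz 0.0007 total mm [   1.6    1.3 -122.5] deg 0.3
```

```bash
H="python3 -m handwheel"
$H '[0.01,0.008,-0.204,0,0,0.003,0,0,-0.204,0,0,0,0,0,-0.204,0,0,0,0,0,-0.204,0,0,0,0,0,0,0,0,0]' >/dev/null
$H '[0,0,0,0,0,0,0,0,0,0,0,0,0,0,0,0,0,0,0,0,0,0,0,0,0,0,0,0,0,0]' 0 40
$H '[0,0,0.23,0,0,0,0,0,0.23,0,0,0,0,0,0.23,0,0,0,0,0,0.23,0,0,0,0,0,0,0,0,0]' >/dev/null
python3 d.py
$H '[0.039,0.2485,0,0,0,0.0087,0.039,0.2485,0,0,0,0.0087,0.039,0.2485,0,0,0,0.0087,0.039,0.2485,0,0,0,0.0087]' >/dev/null
$H '[0.039,0.2485,0,0,0,0.0087,0.039,0.2485,0,0,0,0.0087,0.039,0.2485,0,0,0,0.0087,0,0,0,0,0,0,0,0,0,0,0,0]' >/dev/null
$H '[0,0,0,0,0,0]' >/dev/null
python3 d.py 516.6 241 160 25.6
python3 - <<'E'
from h import *
look("side","12")
E
python3 m.py side 12 526,222,67 507,261,67 516.5,241,158
```

```text
time: 18.03
eef_pos: [0.4778, -0.0189, 0.0284]
tcp_rot: [0.57, 0.821, 0.001, 0.002]
contact_force: [-0.2, 1.8, 3.8]
opening: 0.719
finger_force: 44.9
t 18.45 pos [481.2 -19.8 173.6] yaw 20.4 tilt [ 0.016 -0.004] F [ 1.7 -0.2  0.8] open 0.721 ff 44.5
t 19.28 pos [517.1 242.1 164.5] yaw 26.0 tilt [-0.    -0.001] F [-0.7  0.4 -0.8] open 0.716 ff 44.4
rows 1 each [-0.003  -0.0074 -0.0299] rz -0.004 total mm [-0.5 -1.1 -4.5] deg -0.4
side 12 526,222,67 (array([567.2, -28.1,  66.8]), 408, np.float64(62.0), np.float64(1.83))
side 12 507,261,67 (array([568. ,  17.5,  66.2]), 275, np.float64(63.4), np.float64(1.61))
side 12 516.5,241,158 (array([569.5,  -4.1, 157.3]), 241, np.float64(68.5), np.float64(0.99))
```

```bash
H="python3 -m handwheel"
$H '[0.003,-0.007,-0.1,0,0,-0.003,0,0,-0.09,0,0,0,0,0,-0.07,0,0,0,0,0,-0.05,0,0,0,0,0,-0.035,0,0,0]' >/dev/null
$H '[0,0,0,0,0,0,0,0,0,0,0,0]' >/dev/null
python3 d.py
python3 - <<'E'
from h import *
look("side","13")
E
python3 m.py side 13 526,222,67 507,261,67 516.5,241,105
```

```text
t 19.92 pos [518.1 240.9 113.1] yaw 25.6 tilt [ 0. -0.] F [ 0.  -0.7 -0.7] open 0.718 ff 44.5
side 13 526,222,67 (array([567.7, -28.9,  66.7]), 402, np.float64(62.4), np.float64(1.55))
side 13 507,261,67 (array([546.3,  15.8,  65.1]), 94, np.float64(20.7), np.float64(4.64))
side 13 516.5,241,105 (array([569.2,  -6.8, 105. ]), 296, np.float64(66.2), np.float64(1.73))
```

```bash
H="python3 -m handwheel"
$H '[-0.001,0.004,-0.009,0,0,0,0,0,0,0,0,0]' >/dev/null; python3 d.py
$H '[0,0,0,0,0,0,0,0,0,0,0,0,0,0,0,0,0,0,0,0,0,0,0,0]' 1 40 >/dev/null
$H '[0,0,0.1,0,0,0,0,0,0.2,0,0,0,0,0,0.25,0,0,0,0,0,0.25,0,0,0,0,0,0,0,0,0]' >/dev/null
python3 d.py
python3 - <<'E'
from h import *
look("side","14")
cv2.imwrite('pics/c14.png',cv2.resize(cv2.imread('pics/side14.png')[90:240,180:380],None,fx=3,fy=3))
E
python3 m.py side 14 537.5,197,31 526,222,67 507,261,67 516.5,241,104
```

```text
t 20.13 pos [517.9 241.9 111.9] yaw 25.7 tilt [0.001 0.   ] F [-0.5  0.3 -0.2] open 0.720 ff 44.5
t 20.88 pos [521.9 243.  241.5] yaw 25.7 tilt [0.016 0.004] F [1.6 0.5 1. ] open 0.999 ff 0.0
side 14 537.5,197,31 (array([569.5, -51.9,  29.8]), 341, np.float64(62.0), np.float64(1.48))
side 14 526,222,67 (array([567.9, -29.4,  66.7]), 409, np.float64(62.3), np.float64(1.75))
side 14 507,261,67 (array([542. ,  18.7,  64.1]), 84, np.float64(11.0), np.float64(4.64))
side 14 516.5,241,104 (array([568.7,  -5.9, 103.2]), 320, np.float64(63.4), np.float64(1.86))
```

View pics/c14.png

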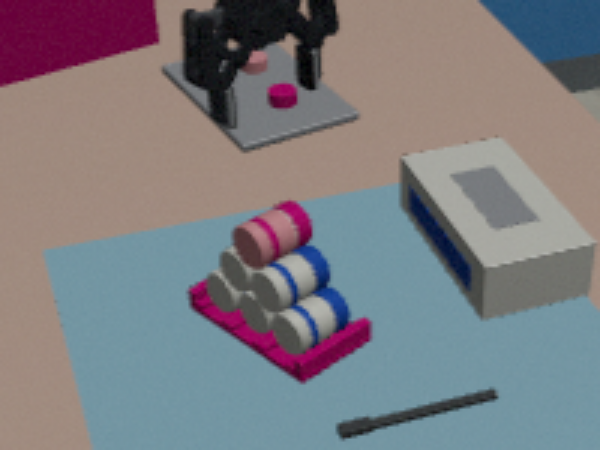

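The pyramid is complete, with the pink jar on top at crop (272,233) and the gripper clear above it. I'll wait briefly, then hand in.

```bash
python3 -m handwheel '[0,0,0,0,0,0,0,0,0,0,0,0,0,0,0,0,0,0,0,0,0,0,0,0,0,0,0,0,0,0]' >/dev/null
python3 - <<'E'
from h import *
look("side","15")
E
python3 m.py side 15 526,222,67 516.5,241,104; python3 -c "
from plant import ctrl
print(ctrl.sign_off())"
```

```text
side 15 526,222,67 (array([567.3, -29.3,  66.6]), 402, np.float64(61.9), np.float64(1.76))
side 15 516.5,241,104 (array([568.6,  -5.8, 102.8]), 320, np.float64(63.2), np.float64(1.83))
the job is handed in; nothing more can be done
None
```

The six-jar pyramid is built with the pink jar on top and was handed in at about 21 s of the 72 s limit; the last side-camera readings showed it at rest, each jar I could measure within a few mm of its place, and the sign-off returned no verdict.

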